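# Fish the wash stick out of the toy washing machine

## Task

A wooden wash stick, longer than the round hole in the toy washing machine's top is wide, lies in its drum: swing the half-open round door right back until it drops onto its stop, then take hold of the stick, tilt it so that one end comes up through the hole first, and draw it out. Finish still holding it in the gripper, motionless, the whole stick at least 3 cm above the machine's top and touching nothing but the fingers, with the door still right back. Leave the other toys where they are.

Things in the scene. Friction and masses are not known exactly. Their poses are not given: they have to be found in the camera images.
- machine: Cream plastic toy top-loading washing machine, fixed, 280 x 280 mm, its flat top (deck) 180 mm above the table and 8 mm thick, with a round hole 130 mm wide in the middle. Origin: centre of the underside, on the table; x to its rear, y to its left (the door's hinge side), z up. A console 36 mm deep, 30 mm high stands on the deck's rear edge.
- mouth (a point): Centre of the round hole, level with the deck's upper face; axes as the machine's. Below lies a round drum, 240 mm inner diameter, concentric with the hole; its flat floor is 58 mm below the deck's upper face (122 mm above the table), 50 mm below its underside.
- door (a joint): Round door's angle, rad: 0 flat over the hole, 1.57 upright, 2.8 right back on its stop, over the machine's left side. Disc 156 mm wide, 10 mm thick, clear window. Hinge axis along the machine's x, 84 mm left (+y) of the hole's centre, 6 mm above the deck. Starts at 1.1 to 1.55, stays by friction (0.05 N m; about 1 N at the lip moves it), drops onto the stop past about 2.4.
- door_lip (a point): Tip of the lip on the door's free edge, 172 mm from the hinge axis.
- stick: Loose beech wash stick lying flat on the drum's floor, 160 mm long (x), 16 mm thick (z), 30 to 65 g: handle 18 mm wide from x = -28 to +80 mm, blade 30 mm wide from -80 to -28 mm. Origin: centre of its underside. At the start the handle (+x) points to the machine's rear within 0.4 rad, the middle is within 15 mm of the hole's centre and both ends are hidden under the deck.
- stick_handle_end (a point): Centre of the handle's end face.
- stick_blade_end (a point): Centre of the blade's end face.
- detergent: White toy detergent bottle, 34 mm diameter, 75 mm tall, standing loose on the deck near its rear right corner; leave it. Origin: centre of its underside.
- basket: Blue plastic slatted toy laundry basket, 200 x 270 x 110 mm, on the table to the robot's right; leave it. Origin: centre of its underside.
- iron: Steel toy iron, about 95 x 54 x 58 mm, on the beech ironing board (150 mm high) to the robot's left; leave it. Origin: on its underside.
- plant_pot: Pink ceramic plant pot, 92 mm diameter, 78 mm high, leaves up to about 130 mm, on the table to the robot's left; leave it. Origin: centre of its underside.
- peg0: Wooden clothes peg, 72 x 10 x 12 mm, lying on the table near the robot, left; leave it. Origin: centre of its underside.
- peg1: Wooden clothes peg like the other, near the robot, right; leave it.
Not all that is in view belongs to the job. There is more than one size of the stick; the job needs the smallest.

How it is judged:
On the way, in this order (a step that is already met when the one before it is completed fails the run):
1. the door is swung right back onto its stop (value of joint door above 2.5 rad and z of each of stick_handle_end, stick_blade_end in the frame of mouth below -0.005 m), for 0.2 s.
2. the stick slants through the hole: one end above the deck, the other still below it (((z of stick_handle_end in the frame of mouth above 0.005 m and z of stick_blade_end in the frame of mouth below -0.005 m) or (z of stick_blade_end in the frame of mouth above 0.005 m and z of stick_handle_end in the frame of mouth below -0.005 m))), for 0.1 s.
At the end, for the whole second after the job is handed in: the stick is held between the fingers, at rest (under 3 cm/s), both its ends at least 30 mm above the machine's deck (over 0.21 m above the table), touching neither the machine, its door nor the detergent bottle, and the door is still right back (over 2.5 rad) (height (world z) of each of stick_handle_end, stick_blade_end above 0.21 m and contact force between stick and the fingers above 1 N and contact force between stick and machine below 0.1 N and contact force between stick and detergent below 0.1 N and linear speed of stick below 0.03 m/s and value of joint door above 2.5 rad); the arm keeps its last pose, push and grip.
It fails at once if another toy (detergent bottle, basket, iron, plant pot or clothes peg) is moved more than 4 cm (distance of any of detergent, basket, iron, plant_pot, peg0, peg1 from where it was at the start of the episode above 0.04 m).
It also fails if it takes over 54 s, if anything falls off the work surface, if the arm or the gripper's body presses on something with over 40 N, if the wrist force passes 120 N, or if a joint passes its speed limit or range.

## Robot

A 6-joint arm with a two-finger parallel gripper is mounted at the origin on the work surface. World frame = base frame: x ahead of the robot, y to its left, z up, the work surface at z = 0. Lengths are in m, angles in rad, forces in N, time in s.
With the tool pointing down it reaches from about 0.25 to 0.8 m from the base axis. Payload 3.9 kg.
Tool frame: the origin (TCP) lies midway between the tips of the shut fingers; the grasp point (between the pads) lies 19 mm behind it; z points along the fingers, y is the line along which they close (so a half turn about z gives the same grasp; the last joint's range is limited). The gripper opens to 85 mm and grips with 20 to 120 N. Pads are 22 mm wide; open, the fingers measure 114 mm over their backs; the gripper's body (76 mm by 85 mm) begins 54 mm behind the grasp point. The pads swing forward as they close: fully open they stand 13 mm farther back than shut.
Start: joints at [1.318, 0.26, -0.138, 1.173, 0, 1.571], TCP at [0.131, 0.508, 0.231] pointing down, gripper open.
Joint ranges: [-2.78, 2.78], [-0.83, 1.72], [-1.28, 1.37], [-1.9, 2.12], [-1.57, 1.48], [-3.14, 3.14]. Speed limits (rad/s): [2.57, 2.57, 3.14, 3.14, 3.14, 3.14].

## Interface

Orientations are given as [roll, pitch, yaw] about the fixed x, y, z axes, in that order (R = Rz(yaw) Ry(pitch) Rx(roll)).
In Python, from bench import observe, grab_frame, camera_params, sign_off gives the robot as it stands. The module is installed in compiled form; this text tells all that it offers.
- The arm moves only by the tool move_arm, never from a script. Its argument "steps" is a list of rows, each an object of numbers: "tx", "ty", "tz": the shift along the tool's x, y, z in units of 50 mm (1.0 is 50 mm); "rx", "ry", "rz": the turn, a rotation vector about the tool's x, y, z in units of 6 degrees (1.0 is 6 degrees); "fingers": the finger opening in mm, from 0 to 85.4. In form: [{"tx": .., "ty": .., "tz": .., "rx": .., "ry": .., "rz": .., "fingers": ..}, ...]. A call has 1 to 10 rows; each row is the pose to reach, as a shift and turn from the pose commanded when the call began, along the tool's axes at that moment; what a row does not reach only later rows make up. A row lasts 1/8 s, in which the tool goes at most 62.5 mm and 10.7 degrees, less where a joint would pass 70% of its speed; a pose out of reach is approached as far as the arm can. A call with a gripper value outside its range is refused whole. The fingers move at their own pace and stop on an object; "force" is the grip in N (left out, the last holds). Time passes only in rows, so rows that repeat a pose let the fingers close. It gives the time, the measured TCP pose, the force, the opening and the grip force at its end, in the units of the state.
- observe(): the state, without advancing time (a new reading comes with each control period).
- grab_frame(name): name is "scene" or "top"; returns the picture (384x512x3 uint8, red, green, blue); there is no depth.
- camera_params(name): a dict with "K" (3x3 intrinsics, pixels), "eye" and "orientation" of the camera in the world. Camera axes: x right, y up, looking along -z (the intrinsics and any distortion apply to the point x, -y, -z); pixel columns grow to the right and rows downward; lengths in m; the calibration is good to about 2 mm. A picture is of the moment at which its call begins. camera_params takes no time and is no camera call.
- sign_off(): hands the job in; it is judged then, once.
The state is a dict: "time": time; "joint_positions": joint angles; "joint_vel": joint speeds; "joint_torque": joint torques, N m; "ee_pos": TCP position; "eef_rot": TCP orientation; "contact_force": force on the tool from outside, world axes, zero at the start; "torque": the same for the moment, N m; "grip_width": opening from 0.0 (shut) to 1.0 (fully open); "grip_force": force on a finger pad.
Only numpy, scipy, OpenCV 4.12 (cv2) and the standard library are available. Lean on these libraries where they do the work, as an engineer would, in place of code of your own. Each camera call takes 0.05 s, during which the arm holds its last target. There are 200 camera calls.

## Working session

There is one attempt and no reset: what is moved stays moved. The work goes in short steps, Python scripts to look and compute and a tool call to move; the robot and the scene stay as the last step left them, time stands still between calls to the robot, and variables do not carry over. Pictures are saved under pics/ and viewed, at most 10 in all, crops included, and the job is handed in when it is done.

Besides the shell and the picture viewer there is one more tool, called after "Call:" as name(argument=value, ...), one argument or row to a line, values as JSON. move_arm: Moves the arm, as the interface text tells. Its arguments: {"type":"object","properties":{"steps":{"type":"array"},"force":{"type":"number"}},"required":["steps"]}

```bash
mkdir -p pics; python3 - <<'E'
from bench import *
import cv2
for n in("scene","top"):
    f=grab_frame(n); cv2.imwrite(f"pics/{n}0.png",cv2.resize(f[:,:,::-1],(768,576),interpolation=cv2.INTER_CUBIC))
    print(n,camera_params(n))
s=observe();print(s)
E
```

```text
scene {'K': array([[348.92216285,   0.        , 254.77341753],
       [  0.        , 348.92216285, 192.87766633],
       [  0.        ,   0.        ,   1.        ]]), 'eye': array([1.31212829, 0.40425285, 0.77237959]), 'orientation': array([ 0.96686851, -0.00691951,  2.00829068])}
top {'K': array([[463.86975753,   0.        , 250.56909901],
       [  0.        , 463.86975753, 196.25345536],
       [  0.        ,   0.        ,   1.        ]]), 'eye': array([0.29036558, 0.01191845, 1.77441689]), 'orientation': array([ 0.1199001 ,  0.0018405 , -1.57350008])}
{'time': 0.1, 'joint_positions': array([ 1.31802206e+00,  2.60628545e-01, -1.39272437e-01,  1.17270951e+00,
        2.23435661e-05,  1.57078923e+00]), 'joint_vel': array([-1.46030573e-04, -1.54882844e-03,  4.15874385e-03,  1.30116776e-03,
       -6.00042554e-04,  1.89970263e-05]), 'joint_torque': array([ 1.60339696e-03, -4.06507623e+01,  2.54527295e+01,  1.01276441e-02,
        2.16812100e-05, -9.55254052e-06]), 'ee_pos': array([0.13113245, 0.50770525, 0.23053054]), 'eef_rot': array([-3.13977849e+00, -2.23564077e-05,  2.88882544e+00]), 'contact_force': array([0.1076824 , 1.09850973, 0.04295992]), 'torque': array([-0.01349853, -0.00316548,  0.01306414]), 'grip_force': 0.0, 'grip_width': 0.9988027220121163}
```

View pics/scene0.png

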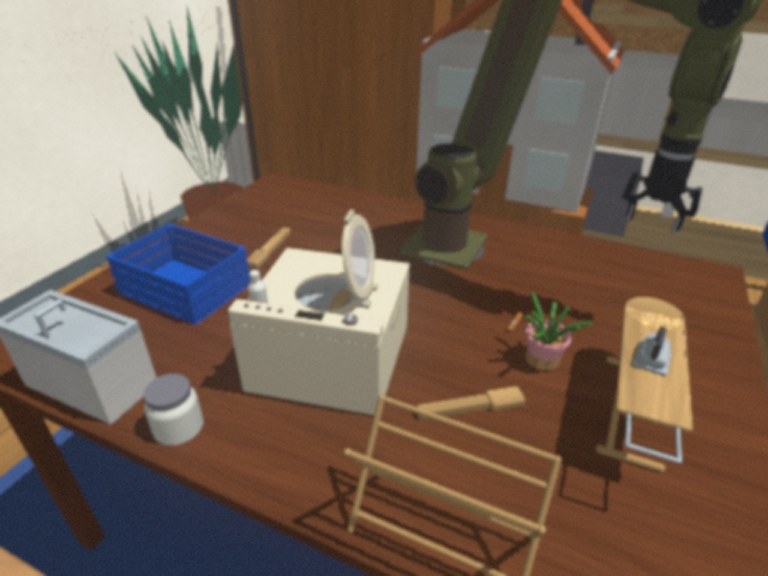

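View pics/top0.png

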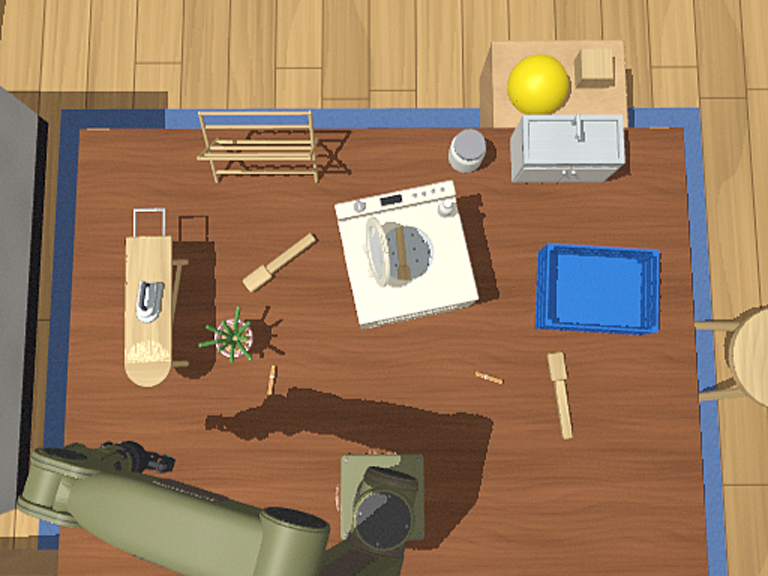

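The scene view shows the machine at about (320,325), its door half open on its left. In the top view the machine is at about (405,250), with the stick visible in the drum near (402,250). The sticks lying on the table are decoys. I'll enlarge both crops next.

```bash
cat > h.py <<'E'
import numpy as np, cv2
from scipy.spatial.transform import Rotation as R
from bench import *
def cam(n):
    c=camera_params(n); return c['K'],np.array(c['eye']),R.from_euler('xyz',c['orientation']).as_matrix()
def ray(n,u,v,z):
    K,e,M=cam(n); d=M@(np.array([1,-1,-1])*(np.linalg.inv(K)@[u,v,1])); return e+d*(z-e[2])/d[2]
def proj(n,p):
    K,e,M=cam(n); q=K@((M.T@(np.array(p)-e))*[1,-1,-1]); return q[:2]/q[2]
E
python3 - <<'E'
import cv2
from h import *
t=grab_frame("top")[110:225,212:332]; s=grab_frame("scene")[130:275,145:285]
a=cv2.resize(t[:,:,::-1],None,fx=5,fy=5,interpolation=cv2.INTER_CUBIC)
cv2.imwrite("pics/t1.png",a)
b=cv2.resize(s[:,:,::-1],None,fx=4,fy=4,interpolation=cv2.INTER_CUBIC); cv2.imwrite("pics/s1.png",b)
E
```

```text
(no output)
```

View pics/t1.png

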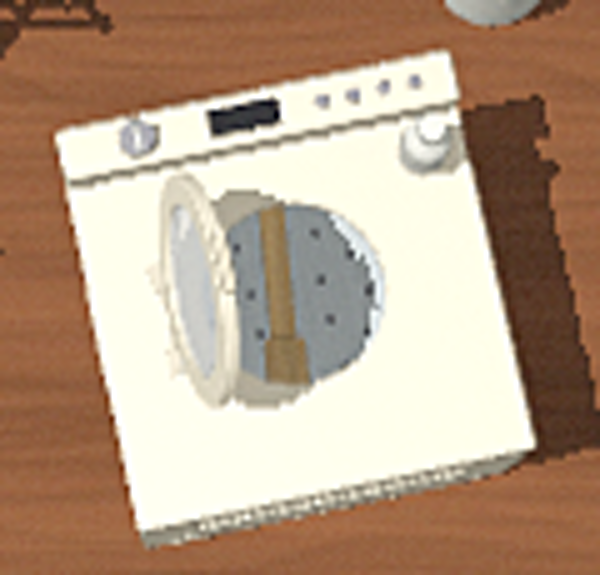

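View pics/s1.png

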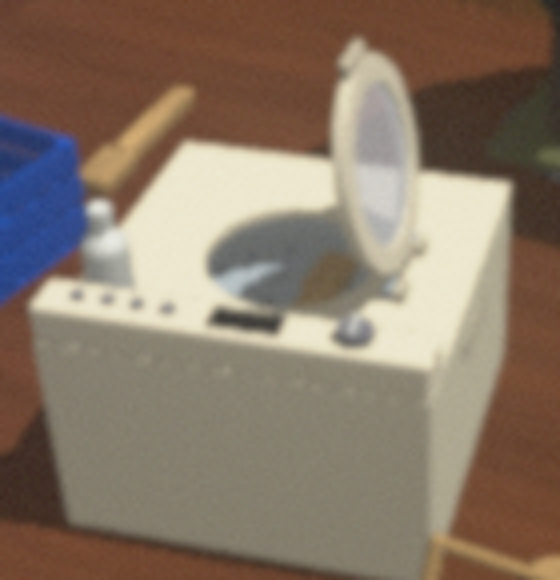

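```bash
python3 - <<'E'
from h import *
from scipy.optimize import least_squares
T=lambda x,y,z:ray("top",212+(x-2)/5,110+(y-2)/5,z)
FL=T(138,530,.18);FR=T(535,447,.18);RL=T(57,133,.21);RR=T(447,50,.21)
for p in(FL,FR,RL,RR):print(p.round(4))
print("sides",[np.linalg.norm((a-b)[:2]).round(4) for a,b in((FL,FR),(RL,RR),(FL,RL),(FR,RR))])
c=(FL+FR+RL+RR)/4;d=(RL+RR-FL-FR);d2=(FL+RL-FR-RR)
yaw=np.arctan2(d[1],d[0]);print("centre",c.round(4),"yaw",yaw,np.arctan2(-d2[0],d2[1]))
print("hole right edge", T(383,290,.18), "front",T(265,406,.18))
ex=np.array([np.cos(yaw),np.sin(yaw),0]);ey=np.array([-ex[1],ex[0],0])
m=np.array([c[0],c[1],.18])
loc=lambda p:(round(float((p-m)@ex),4),round(float((p-m)@ey),4))
print("hole R",loc(T(383,290,.18)),"hole top",loc(T(245,190,.18)))
# stick
A=T(272,206,.138);B=(T(265,340,.138)+T(306,337,.138))/2;C=(T(265,378,.138)+T(306,384,.138))/2
print("stick widths",np.linalg.norm(T(260,210,.138)-T(285,206,.138)),np.linalg.norm(T(265,340,.138)-T(306,337,.138)))
u=(A-B)/np.linalg.norm(A-B);ctr=B+u*.028
print("stick dir yaw",np.arctan2(u[1],u[0]),"blade step",B.round(4),"centre",ctr.round(4),loc(ctr))
# door lip
def lip(a): return m+ey*(.084-.172*np.cos(a))+np.array([0,0,.006+.172*np.sin(a)])
for a in np.arange(1.0,1.6,.05):print(round(a,2),lip(a).round(3),((proj("scene",lip(a))-[145,130])*4).round(0),((proj("top",lip(a))-[212,110])*5).round(0))
E
```

```text
[0.4155 0.0537 0.18  ]
[ 0.4722 -0.2209  0.18  ]
[0.6879 0.1089 0.21  ]
[ 0.7459 -0.1612  0.21  ]
sides [np.float64(0.2804), np.float64(0.2762), np.float64(0.278), np.float64(0.2801)]
centre [ 0.5804 -0.0549  0.195 ] yaw 0.20743687869795704 0.20765509692185705
hole right edge [ 0.58273248 -0.11717594  0.18      ] front [ 0.50136557 -0.0343599   0.18      ]
hole R (-0.0105, -0.0614) hole top (0.0792, 0.0177)
stick widths 0.018222309373022737 0.029366382872022655
stick dir yaw 0.09298513109312634 blade step [ 0.5555 -0.0505  0.138 ] centre [ 0.5834 -0.0479  0.138 ] (0.0044, 0.0062)
1.0 [ 0.582 -0.064  0.331] [268.  69.] [315. 246.]
1.05 [ 0.581 -0.056  0.335] [278.  64.] [304. 247.]
1.1 [ 0.579 -0.049  0.339] [288.  60.] [293. 248.]
1.15 [ 0.578 -0.041  0.343] [298.  57.] [281. 250.]
1.2 [ 0.576 -0.034  0.346] [309.  53.] [269. 251.]
1.25 [ 0.574 -0.026  0.349] [321.  51.] [256. 253.]
1.3 [ 0.573 -0.018  0.352] [332.  49.] [243. 255.]
1.35 [ 0.571 -0.01   0.354] [344.  47.] [230. 257.]
1.4 [ 0.569 -0.001  0.355] [356.  46.] [217. 259.]
1.45 [0.567 0.007 0.357] [368.  46.] [204. 262.]
1.5 [0.566 0.015 0.358] [381.  46.] [190. 264.]
1.55 [0.564 0.024 0.358] [393.  47.] [177. 267.]
1.6 [0.562 0.032 0.358] [406.  49.] [163. 270.]
```

The measurements agree with the given sizes. The deck sides come out at 276 to 280 mm, and the stick is 18 and 29 mm wide. The machine is centred at (0.580, -0.055) with yaw 0.207, the stick's yaw is 0.093, and the door is at about 1.38 rad. I'll raise the arm and travel over, turning the tool as it goes.

Call:
move_arm(
  steps=[
    {"tz": -2.2, "fingers": 0},
    {"tz": -4.4, "rz": 1, "fingers": 0},
    {"tz": -4.4, "rz": 3, "fingers": 0},
    {"tx": -1, "ty": -0.8, "tz": -4.4, "rz": 4.5, "fingers": 0},
    {"tx": -2, "ty": -1.6, "tz": -4.4, "rz": 6, "fingers": 0},
    {"tx": -3, "ty": -2.4, "tz": -4.4, "rz": 7.5, "fingers": 0},
    {"tx": -4, "ty": -3.2, "tz": -4.4, "rz": 9, "fingers": 0},
    {"tx": -5, "ty": -4, "tz": -4.4, "rz": 11, "fingers": 0},
    {"tx": -6, "ty": -4.8, "tz": -4.4, "rz": 13, "fingers": 0},
    {"tx": -6, "ty": -4.8, "tz": -4.4, "rz": 13, "fingers": 0},
  ],
)

```text
invalid input at $.steps[0]: expected keys tx, ty, tz, rx, ry, rz, fingers
```

Call:
move_arm(
  steps=[
    {"tx": 0, "ty": 0, "tz": -2.2, "rx": 0, "ry": 0, "rz": 0, "fingers": 0},
    {"tx": 0, "ty": 0, "tz": -4.4, "rx": 0, "ry": 0, "rz": 1, "fingers": 0},
    {"tx": 0, "ty": 0, "tz": -4.4, "rx": 0, "ry": 0, "rz": 3, "fingers": 0},
    {"tx": -1, "ty": -0.8, "tz": -4.4, "rx": 0, "ry": 0, "rz": 4.5, "fingers": 0},
    {"tx": -2, "ty": -1.6, "tz": -4.4, "rx": 0, "ry": 0, "rz": 6, "fingers": 0},
    {"tx": -3, "ty": -2.4, "tz": -4.4, "rx": 0, "ry": 0, "rz": 7.5, "fingers": 0},
    {"tx": -4, "ty": -3.2, "tz": -4.4, "rx": 0, "ry": 0, "rz": 9, "fingers": 0},
    {"tx": -5, "ty": -4, "tz": -4.4, "rx": 0, "ry": 0, "rz": 11, "fingers": 0},
    {"tx": -6, "ty": -4.8, "tz": -4.4, "rx": 0, "ry": 0, "rz": 13, "fingers": 0},
    {"tx": -6, "ty": -4.8, "tz": -4.4, "rx": 0, "ry": 0, "rz": 13, "fingers": 0},
  ],
)

```text
time: 1.45
ee_pos: [0.3632, 0.198, 0.4512]
eef_rot: [3.141, 0.001, 1.52]
contact_force: [-0.4, 0.3, -0.3]
grip_width: -0.004
grip_force: 0.0
```

Call:
move_arm(
  steps=[
    {"tx": -0.7, "ty": 0.6, "tz": 0, "rx": 0, "ry": 0, "rz": 1.7, "fingers": 0},
    {"tx": -1.4, "ty": 1.2, "tz": 0, "rx": 0, "ry": 0, "rz": 3.4, "fingers": 0},
    {"tx": -2.1, "ty": 1.8, "tz": 0, "rx": 0, "ry": 0, "rz": 5.1, "fingers": 0},
    {"tx": -2.8, "ty": 2.4, "tz": 0, "rx": 0, "ry": 0, "rz": 6.8, "fingers": 0},
    {"tx": -3.5, "ty": 3, "tz": 0, "rx": 0, "ry": 0, "rz": 8.5, "fingers": 0},
    {"tx": -4.2, "ty": 3.6, "tz": 0, "rx": 0, "ry": 0, "rz": 10.2, "fingers": 0},
    {"tx": -4.8, "ty": 4.2, "tz": 0, "rx": 0, "ry": 0, "rz": 12, "fingers": 0},
    {"tx": -5.27, "ty": 4.65, "tz": 0, "rx": 0, "ry": 0, "rz": 13.7, "fingers": 0},
    {"tx": -5.27, "ty": 4.65, "tz": 1.5, "rx": 0, "ry": 0, "rz": 13.7, "fingers": 0},
    {"tx": -5.27, "ty": 4.65, "tz": 3, "rx": 0, "ry": 0, "rz": 13.7, "fingers": 0},
  ],
)

```text
time: 2.7
ee_pos: [0.5843, -0.0732, 0.3252]
eef_rot: [3.141, -0.003, 0.092]
contact_force: [2.1, 0.2, 0.3]
grip_width: -0.004
grip_force: 0.0
```

Call:
move_arm(
  steps=[
    {"tx": -0.06, "ty": -0.5, "tz": 0, "rx": 0, "ry": 0, "rz": 0, "fingers": 0},
    {"tx": -0.12, "ty": -1.0, "tz": 0, "rx": 0, "ry": 0, "rz": 0, "fingers": 0},
    {"tx": -0.17, "ty": -1.5, "tz": 0, "rx": 0, "ry": 0, "rz": 0, "fingers": 0},
    {"tx": -0.23, "ty": -2.0, "tz": 0, "rx": 0, "ry": 0, "rz": 0, "fingers": 0},
    {"tx": -0.29, "ty": -2.5, "tz": 0, "rx": 0, "ry": 0, "rz": 0, "fingers": 0},
    {"tx": -0.35, "ty": -3.0, "tz": 0, "rx": 0, "ry": 0, "rz": 0, "fingers": 0},
    {"tx": -0.4, "ty": -3.4, "tz": 0.2, "rx": 0, "ry": 0, "rz": 0, "fingers": 0},
    {"tx": -0.44, "ty": -3.8, "tz": 0.5, "rx": 0, "ry": 0, "rz": 0, "fingers": 0},
    {"tx": -0.48, "ty": -4.2, "tz": 0.8, "rx": 0, "ry": 0, "rz": 0, "fingers": 0},
    {"tx": -0.48, "ty": -4.2, "tz": 0.8, "rx": 0, "ry": 0, "rz": 0, "fingers": 0},
  ],
)

```text
time: 3.95
ee_pos: [0.5442, 0.0951, 0.2845]
eef_rot: [-3.108, 0.005, 0.155]
contact_force: [-0.6, 0.1, -0.5]
grip_width: 0.0
grip_force: 0.0
```

```bash
python3 - <<'E'
from h import *
a=cv2.resize(grab_frame("scene")[100:275,130:300,::-1],None,fx=2.3,fy=3,interpolation=cv2.INTER_CUBIC)
b=cv2.resize(grab_frame("top")[90:225,200:340,::-1],(390,525))
cv2.imwrite("pics/2.png",np.hstack([a,b]))
E
```

```text
(no output)
```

View pics/2.png

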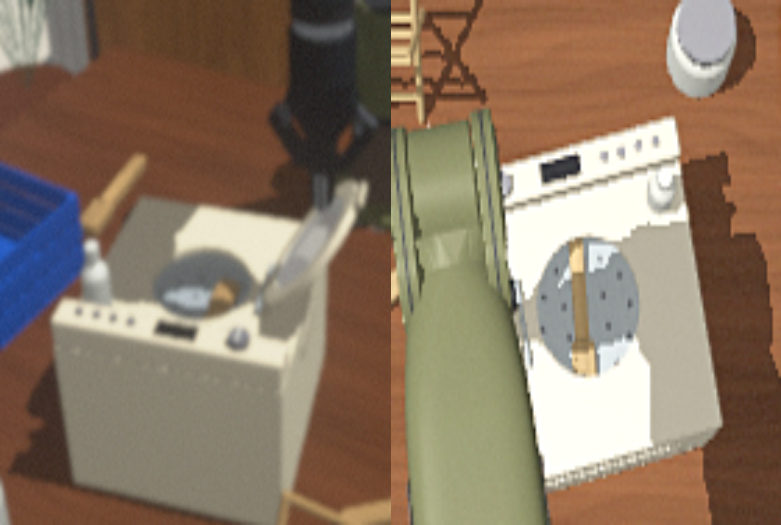

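The fingers are on the door, which leans back at about 2.2 rad. The stick is fully visible in the hole at about (580,310) in the right-hand image. I'll let the arm settle before pushing on.

Call:
move_arm(
  steps=[
    {"tx": 0, "ty": 0, "tz": 0, "rx": 0, "ry": 0, "rz": 0, "fingers": 0},
    {"tx": 0, "ty": 0, "tz": 0, "rx": 0, "ry": 0, "rz": 0, "fingers": 0},
  ],
)

```text
time: 4.3
ee_pos: [0.5457, 0.0951, 0.2869]
eef_rot: [-3.108, -0.0, 0.154]
contact_force: [-0.1, -0.2, 0.3]
grip_width: 0.004
grip_force: 0.0
```

```bash
python3 - <<'E'
from h import *
s=observe();print(s['joint_positions'].round(3),s['ee_pos'].round(4),s['eef_rot'].round(3),s['contact_force'].round(1))
E
```

```text
[0.153 0.294 0.054 1.33  0.034 3.141] [0.5457 0.0951 0.2869] [-3.108 -0.     0.154] [-0.1 -0.2  0.3]
```

Joint 6 is at its limit (3.14), which stalled the push. I'll turn the tool's yaw back and finish swinging the door.

Call:
move_arm(
  steps=[
    {"tx": 0, "ty": 0, "tz": 0, "rx": 0, "ry": 0, "rz": -1.7, "fingers": 0},
    {"tx": 0, "ty": 0, "tz": 0, "rx": 0, "ry": 0, "rz": -3.4, "fingers": 0},
    {"tx": 0, "ty": -0.3, "tz": 0.15, "rx": 0, "ry": 0, "rz": -4, "fingers": 0},
    {"tx": 0, "ty": -0.6, "tz": 0.3, "rx": 0, "ry": 0, "rz": -4, "fingers": 0},
    {"tx": 0, "ty": -0.9, "tz": 0.5, "rx": 0, "ry": 0, "rz": -4, "fingers": 0},
    {"tx": 0, "ty": -1.2, "tz": 0.7, "rx": 0, "ry": 0, "rz": -4, "fingers": 0},
    {"tx": 0, "ty": -1.4, "tz": 0.9, "rx": 0, "ry": 0, "rz": -4, "fingers": 0},
    {"tx": 0, "ty": -1.4, "tz": 0.9, "rx": 0, "ry": 0, "rz": -4, "fingers": 0},
  ],
)

```text
time: 5.3
ee_pos: [0.5339, 0.1668, 0.243]
eef_rot: [-3.11, -0.012, 0.574]
contact_force: [0.7, 0.4, 0.2]
grip_width: 0.003
grip_force: 0.0
```

```bash
python3 - <<'E'
from h import *
a=cv2.resize(grab_frame("scene")[100:275,130:300,::-1],None,fx=3,fy=3,interpolation=cv2.INTER_CUBIC)
cv2.imwrite("pics/3.png",a);print(observe()['joint_positions'].round(3))
E
```

```text
[ 0.283  0.312 -0.032  1.223  0.033  2.85 ]
```

View pics/3.png

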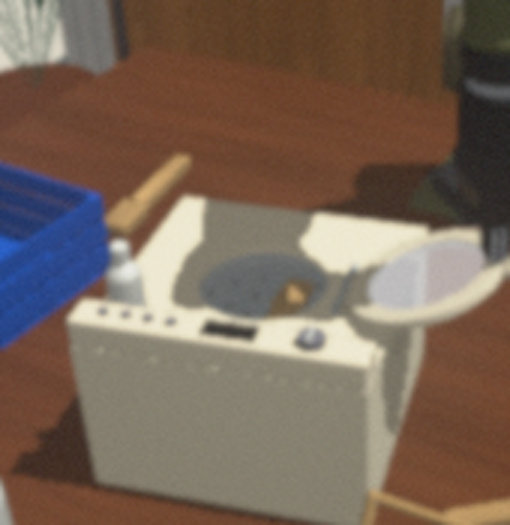

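The door is now right back on its stop, with its disc at about (425,275) beside the machine. Next I'll write a helper that turns a target pose into row numbers.

```bash
cat >> h.py <<'E'
def rows(*targets, frm=None):
    s=observe(); p0,r0=frm or (s['ee_pos'],s['eef_rot']); M=R.from_euler('xyz',r0)
    for p,r in targets:
        t=M.inv().apply(np.array(p)-p0)/.05; w=(M.inv()*R.from_euler('xyz',r)).as_rotvec(degrees=True)/6
        print(t.round(2),w.round(2))
E
python3 - <<'E'
from h import *
pi=np.pi
rows(([.53,.13,.40],[pi,0,1.2]),([.57,.04,.40],[pi,0,1.9]),([.613,-.045,.36],[pi,0,2.6]),([.613,-.045,.30],[pi,0,3.235]))
E
```

```text
[-0.42  0.47 -3.15] [-0.25 -0.21 -5.98]
[-0.73  2.41 -3.22] [ -0.18  -0.3  -12.66]
[-0.94  4.33 -2.48] [ -0.07  -0.38 -19.34]
[-0.95  4.37 -1.28] [  0.06  -0.43 -25.41]
```

Call:
move_arm(
  steps=[
    {"tx": -0.1, "ty": 0.1, "tz": -1, "rx": 0, "ry": 0, "rz": -1.5, "fingers": 0},
    {"tx": -0.2, "ty": 0.2, "tz": -2, "rx": 0, "ry": 0, "rz": -3, "fingers": 0},
    {"tx": -0.4, "ty": 0.4, "tz": -3, "rx": -0.2, "ry": -0.2, "rz": -4.5, "fingers": 0},
    {"tx": -0.4, "ty": 0.5, "tz": -3.2, "rx": -0.2, "ry": -0.2, "rz": -6, "fingers": 0},
    {"tx": -0.5, "ty": 1.1, "tz": -3.2, "rx": -0.2, "ry": -0.2, "rz": -7.6, "fingers": 0},
    {"tx": -0.6, "ty": 1.6, "tz": -3.2, "rx": -0.2, "ry": -0.3, "rz": -9.2, "fingers": 0},
    {"tx": -0.7, "ty": 2.0, "tz": -3.2, "rx": -0.2, "ry": -0.3, "rz": -10.8, "fingers": 0},
    {"tx": -0.75, "ty": 2.5, "tz": -3.2, "rx": -0.2, "ry": -0.3, "rz": -12.4, "fingers": 0},
    {"tx": -0.8, "ty": 3, "tz": -3, "rx": -0.2, "ry": -0.3, "rz": -14, "fingers": 0},
    {"tx": -0.85, "ty": 3.5, "tz": -2.8, "rx": -0.1, "ry": -0.3, "rz": -15.6, "fingers": 0},
  ],
)

```text
time: 6.6
ee_pos: [0.5945, -0.01, 0.3779]
eef_rot: [3.14, -0.004, 2.212]
contact_force: [0.2, -1.0, 0.7]
grip_width: -0.001
grip_force: 0.0
```

```bash
python3 - <<'E'
from h import *
pi=np.pi
print(observe()['joint_positions'].round(2))
rows(([.613,-.045,.30],[pi,0,3.235]))
E
```

```text
[-0.02  0.38  0.42  1.61  0.    0.91]
[-0.79 -0.12  1.56] [ 0.03 -0.03 -9.77]
```

Call:
move_arm(
  steps=[
    {"tx": -0.2, "ty": 0, "tz": 0, "rx": 0, "ry": 0, "rz": -1.7, "fingers": 50},
    {"tx": -0.4, "ty": 0, "tz": 0.3, "rx": 0, "ry": 0, "rz": -3.4, "fingers": 50},
    {"tx": -0.6, "ty": -0.1, "tz": 0.6, "rx": 0, "ry": 0, "rz": -5.1, "fingers": 50},
    {"tx": -0.8, "ty": -0.1, "tz": 0.9, "rx": 0, "ry": 0, "rz": -6.8, "fingers": 50},
    {"tx": -0.8, "ty": -0.12, "tz": 1.2, "rx": 0, "ry": 0, "rz": -8.5, "fingers": 50},
    {"tx": -0.8, "ty": -0.12, "tz": 1.56, "rx": 0, "ry": 0, "rz": -9.8, "fingers": 50},
    {"tx": -0.8, "ty": -0.12, "tz": 1.56, "rx": 0, "ry": 0, "rz": -9.8, "fingers": 50},
    {"tx": -0.8, "ty": -0.12, "tz": 1.56, "rx": 0, "ry": 0, "rz": -9.8, "fingers": 50},
  ],
)

```text
time: 7.6
ee_pos: [0.6133, -0.0444, 0.3002]
eef_rot: [3.138, -0.001, -3.052]
contact_force: [0.3, 0.3, -0.5]
grip_width: 0.584
grip_force: 0.0
```

```bash
python3 - <<'E'
from h import *
pi=np.pi
rows(([.613,-.045,.20],[pi,0,3.235]),([.613,-.045,.126],[pi,0,3.235]))
a=cv2.resize(grab_frame("scene")[100:275,130:300,::-1],None,fx=2.3,fy=3,interpolation=cv2.INTER_CUBIC)
b=cv2.resize(grab_frame("top")[90:225,200:340,::-1],(390,525))
cv2.imwrite("pics/4.png",np.hstack([a,b]))
E
```

```text
[ 0.01 -0.02  2.  ] [ 0.04 -0.01 -0.04]
[ 0.   -0.03  3.48] [ 0.04 -0.01 -0.04]
```

View pics/4.png

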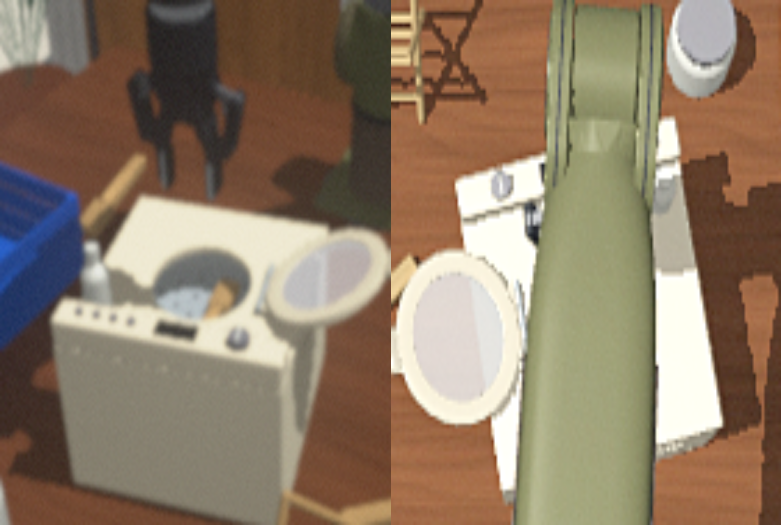

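The door lies fully back at about (455,335) on the right, and the gripper hovers above the hole. Descending and gripping.

Call:
move_arm(
  steps=[
    {"tx": 0, "ty": 0, "tz": 0.8, "rx": 0, "ry": 0, "rz": 0, "fingers": 50},
    {"tx": 0, "ty": -0.02, "tz": 1.6, "rx": 0, "ry": 0, "rz": 0, "fingers": 50},
    {"tx": 0, "ty": -0.03, "tz": 2.3, "rx": 0, "ry": 0, "rz": 0, "fingers": 50},
    {"tx": 0, "ty": -0.03, "tz": 2.9, "rx": 0, "ry": 0, "rz": 0, "fingers": 50},
    {"tx": 0, "ty": -0.03, "tz": 3.3, "rx": 0, "ry": 0, "rz": 0, "fingers": 50},
    {"tx": 0, "ty": -0.03, "tz": 3.46, "rx": 0, "ry": 0, "rz": 0, "fingers": 50},
    {"tx": 0, "ty": -0.03, "tz": 3.46, "rx": 0, "ry": 0, "rz": 0, "fingers": 50},
  ],
)

```text
time: 8.57
ee_pos: [0.6137, -0.0446, 0.1332]
eef_rot: [3.137, 0.004, -3.05]
contact_force: [-10.7, -2.0, 29.9]
grip_width: 0.585
grip_force: 15.2
```

Call:
move_arm(
  force=60,
  steps=[
    {"tx": 0, "ty": 0, "tz": 0, "rx": 0, "ry": 0, "rz": 0, "fingers": 5},
    {"tx": 0, "ty": 0, "tz": 0, "rx": 0, "ry": 0, "rz": 0, "fingers": 5},
    {"tx": 0, "ty": 0, "tz": 0, "rx": 0, "ry": 0, "rz": 0, "fingers": 5},
    {"tx": 0, "ty": 0, "tz": 0, "rx": 0, "ry": 0, "rz": 0, "fingers": 5},
    {"tx": 0, "ty": 0, "tz": 0, "rx": 0, "ry": 0, "rz": 0, "fingers": 5},
    {"tx": 0, "ty": 0, "tz": 0, "rx": 0, "ry": 0, "rz": 0, "fingers": 5},
  ],
)

```text
time: 9.32
ee_pos: [0.6185, -0.0437, 0.1345]
eef_rot: [3.137, 0.013, -3.05]
contact_force: [-3.4, 3.0, 27.6]
grip_width: 0.183
grip_force: 58.2
```

A finger corner hit the hole's rim, so the grip is shallow. I'll reopen slightly, move about 15 mm toward the hole's centre, and descend again.

Call:
move_arm(
  steps=[
    {"tx": 0, "ty": 0, "tz": 0, "rx": 0, "ry": 0, "rz": 0, "fingers": 36},
    {"tx": 0, "ty": 0, "tz": -0.3, "rx": 0, "ry": 0, "rz": 0, "fingers": 36},
    {"tx": 0, "ty": 0, "tz": -0.6, "rx": 0, "ry": 0, "rz": 0, "fingers": 36},
    {"tx": 0.3, "ty": 0, "tz": -0.6, "rx": 0, "ry": 0, "rz": 0, "fingers": 36},
    {"tx": 0.3, "ty": 0, "tz": -0.6, "rx": 0, "ry": 0, "rz": 0, "fingers": 36},
    {"tx": 0.3, "ty": 0, "tz": -0.3, "rx": 0, "ry": 0, "rz": 0, "fingers": 36},
    {"tx": 0.3, "ty": 0, "tz": 0, "rx": 0, "ry": 0, "rz": 0, "fingers": 36},
    {"tx": 0.3, "ty": 0, "tz": 0, "rx": 0, "ry": 0, "rz": 0, "fingers": 36},
  ],
)

```text
time: 10.32
ee_pos: [0.5959, -0.047, 0.1236]
eef_rot: [3.138, -0.007, -3.05]
contact_force: [-1.6, -3.1, -0.1]
grip_width: 0.421
grip_force: 0.0
```

Call:
move_arm(
  force=80,
  steps=[
    {"tx": 0, "ty": 0, "tz": 0, "rx": 0, "ry": 0, "rz": 0, "fingers": 36},
    {"tx": 0, "ty": 0, "tz": 0, "rx": 0, "ry": 0, "rz": 0, "fingers": 5},
    {"tx": 0, "ty": 0, "tz": 0, "rx": 0, "ry": 0, "rz": 0, "fingers": 5},
    {"tx": 0, "ty": 0, "tz": 0, "rx": 0, "ry": 0, "rz": 0, "fingers": 5},
    {"tx": 0, "ty": 0, "tz": 0, "rx": 0, "ry": 0, "rz": 0, "fingers": 5},
    {"tx": 0, "ty": 0, "tz": 0, "rx": 0, "ry": 0, "rz": 0, "fingers": 5},
  ],
)

```text
time: 11.08
ee_pos: [0.5986, -0.046, 0.127]
eef_rot: [3.137, -0.0, -3.05]
contact_force: [1.2, 1.9, 2.1]
grip_width: 0.184
grip_force: 81.4
```

```bash
python3 - <<'E'
from h import *
print({k:np.round(v,3) for k,v in observe().items()})
a=cv2.resize(grab_frame("scene")[130:250,150:270,::-1],(600,600),interpolation=cv2.INTER_CUBIC)
cv2.imwrite("pics/5.png",a)
E
```

```text
{'time': np.float64(11.075), 'joint_positions': array([-0.079,  0.447, -0.135,  0.99 ,  0.004, -0.171]), 'joint_vel': array([-0.   ,  0.   ,  0.001,  0.001, -0.002, -0.   ]), 'joint_torque': array([-8.0600e-01, -4.7548e+01,  2.2415e+01,  3.1900e-01, -4.1900e-01,
       -1.6000e-02]), 'ee_pos': array([ 0.599, -0.046,  0.127]), 'eef_rot': array([ 3.137, -0.   , -3.05 ]), 'contact_force': array([1.161, 1.929, 2.09 ]), 'torque': array([ 0.221, -0.192, -0.051]), 'grip_force': np.float64(81.437), 'grip_width': np.float64(0.184)}
```

View pics/5.png

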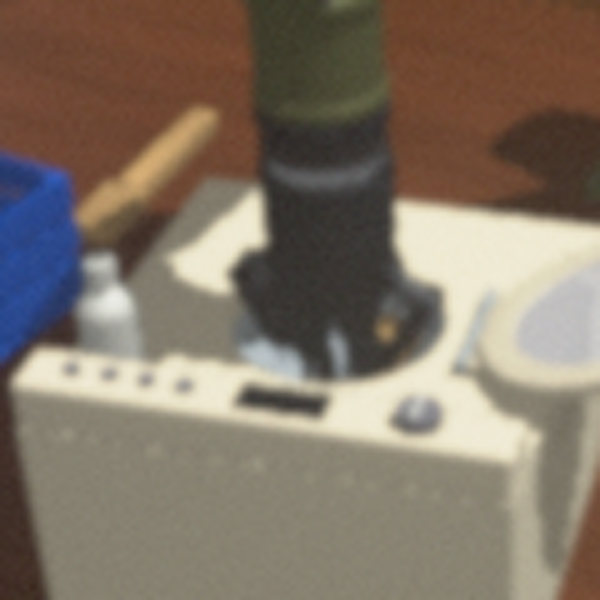

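The stick is gripped: the gap matches the earlier closing and the depth is now full. Next I'll plan the tilt as waypoints for the blade's lower corner and the slant angle.

```bash
python3 - <<'E'
import numpy as np
X0,Z0=.0194,.005
def T(cx,cz,d):
    t=np.radians(d);c,s=np.cos(t),np.sin(t)
    X=cx+.093*c-.005*s;Z=cz+.093*s+.005*c
    g=cz+max(-.063-cx,0)*np.tan(t)+.016/c
    print((cx,cz,d),"tx %.2f tz %.2f ry %.2f"%(-(X-X0)/.05,-(Z-Z0)/.05,-d/6),"edge gap %.1f mm"%((.05-g)*1e3))
for w in [(-.074,.004,0),(-.09,.004,0),(-.104,.005,0),(-.104,.004,7),(-.104,.004,14),(-.104,.004,21),(-.103,.004,27),(-.095,.006,31),(-.087,.008,36),(-.08,.010,40),(-.07,.014,45),(-.06,.02,45),(-.045,.035,45),(-.035,.05,45),(-.03,.08,45),(-.03,.13,45),(-.03,.17,45)]: T(*w)
E
```

```text
(-0.074, 0.004, 0) tx 0.01 tz -0.08 ry 0.00 edge gap 30.0 mm
(-0.09, 0.004, 0) tx 0.33 tz -0.08 ry 0.00 edge gap 30.0 mm
(-0.104, 0.005, 0) tx 0.61 tz -0.10 ry 0.00 edge gap 29.0 mm
(-0.104, 0.004, 7) tx 0.63 tz -0.31 ry -1.17 edge gap 24.8 mm
(-0.104, 0.004, 14) tx 0.69 tz -0.53 ry -2.33 edge gap 19.3 mm
(-0.104, 0.004, 21) tx 0.77 tz -0.74 ry -3.50 edge gap 13.1 mm
(-0.103, 0.004, 27) tx 0.84 tz -0.91 ry -4.50 edge gap 7.7 mm
(-0.095, 0.006, 31) tx 0.75 tz -1.06 ry -5.17 edge gap 6.1 mm
(-0.087, 0.008, 36) tx 0.68 tz -1.23 ry -6.00 edge gap 4.8 mm
(-0.08, 0.01, 40) tx 0.63 tz -1.37 ry -6.67 edge gap 4.8 mm
(-0.07, 0.014, 45) tx 0.54 tz -1.57 ry -7.50 edge gap 6.4 mm
(-0.06, 0.02, 45) tx 0.34 tz -1.69 ry -7.50 edge gap 7.4 mm
(-0.045, 0.035, 45) tx 0.04 tz -1.99 ry -7.50 edge gap -7.6 mm
(-0.035, 0.05, 45) tx -0.16 tz -2.29 ry -7.50 edge gap -22.6 mm
(-0.03, 0.08, 45) tx -0.26 tz -2.89 ry -7.50 edge gap -52.6 mm
(-0.03, 0.13, 45) tx -0.26 tz -3.89 ry -7.50 edge gap -102.6 mm
(-0.03, 0.17, 45) tx -0.26 tz -4.69 ry -7.50 edge gap -142.6 mm
```

Call:
move_arm(
  steps=[
    {"tx": 0.0, "ty": 0, "tz": -0.08, "rx": 0, "ry": 0, "rz": 0, "fingers": 5},
    {"tx": 0.15, "ty": -0.04, "tz": -0.1, "rx": 0, "ry": 0, "rz": 0, "fingers": 5},
    {"tx": 0.33, "ty": -0.08, "tz": -0.1, "rx": 0, "ry": 0, "rz": 0, "fingers": 5},
    {"tx": 0.48, "ty": -0.12, "tz": -0.1, "rx": 0, "ry": 0, "rz": 0, "fingers": 5},
    {"tx": 0.6, "ty": -0.12, "tz": -0.12, "rx": 0, "ry": 0, "rz": 0, "fingers": 5},
    {"tx": 0.63, "ty": -0.12, "tz": -0.31, "rx": 0, "ry": -1.17, "rz": 0, "fingers": 5},
    {"tx": 0.69, "ty": -0.12, "tz": -0.53, "rx": 0, "ry": -2.33, "rz": 0, "fingers": 5},
    {"tx": 0.77, "ty": -0.12, "tz": -0.74, "rx": 0, "ry": -3.5, "rz": 0, "fingers": 5},
    {"tx": 0.84, "ty": -0.12, "tz": -0.91, "rx": 0, "ry": -4.5, "rz": 0, "fingers": 5},
    {"tx": 0.84, "ty": -0.12, "tz": -0.91, "rx": 0, "ry": -4.5, "rz": 0, "fingers": 5},
  ],
)

```text
time: 12.38
ee_pos: [0.5529, -0.0561, 0.1707]
eef_rot: [3.136, 0.466, -3.053]
contact_force: [-0.1, -0.4, -1.1]
grip_width: 0.179
grip_force: 81.1
```

```bash
python3 - <<'E'
from h import *
s=observe();print(s['joint_positions'].round(2),s['contact_force'].round(1),s['grip_width'])
# rows from commanded pose to remaining waypoints: rotate by theta already 27
M=R.from_rotvec([0,np.radians(-27),0])
for tx,tz,d in [(.75,-1.06,31),(.68,-1.23,36),(.63,-1.37,40),(.54,-1.57,45),(.34,-1.69,45),(.04,-1.99,45),(-.16,-2.29,45),(-.26,-2.89,45),(-.26,-3.89,45),(-.26,-4.69,45)]:
    print(M.inv().apply([tx-.84,0,tz+.91]).round(2),round(-(d-27)/6,2))
a=cv2.resize(grab_frame("scene")[110:250,140:280,::-1],(600,600),interpolation=cv2.INTER_CUBIC)
cv2.imwrite("pics/6.png",a)
E
```

```text
[-0.17  0.07 -0.68  0.37  0.12 -0.23] [-0.1 -0.4 -1.1] 0.17949246595112386
[-0.15  0.   -0.09] -0.67
[-0.29  0.   -0.21] -1.5
[-0.4   0.   -0.31] -2.17
[-0.57  0.   -0.45] -3.0
[-0.8   0.   -0.47] -3.0
[-1.2  0.  -0.6] -3.0
[-1.52  0.   -0.78] -3.0
[-1.88  0.   -1.26] -3.0
[-2.33  0.   -2.16] -3.0
[-2.7   0.   -2.87] -3.0
```

View pics/6.png

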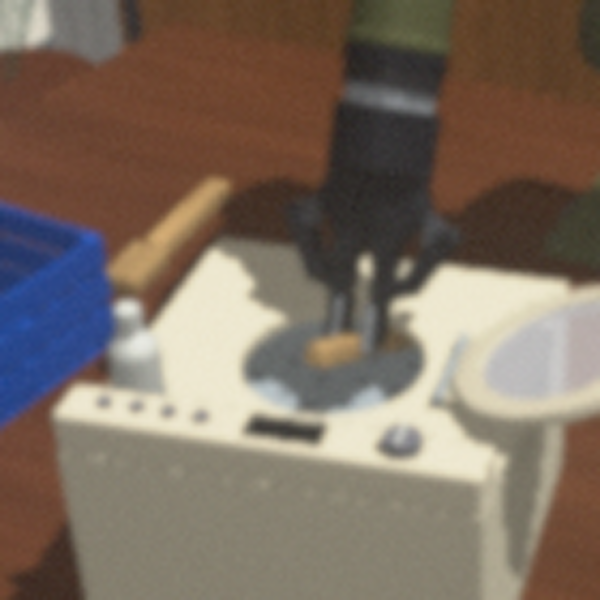

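The handle end, at about (335,350), is rising through the hole with the stick held and no contact force. Continuing in two parts.

Call:
move_arm(
  steps=[
    {"tx": -0.15, "ty": 0, "tz": -0.09, "rx": 0, "ry": -0.67, "rz": 0, "fingers": 5},
    {"tx": -0.29, "ty": 0, "tz": -0.21, "rx": 0, "ry": -1.5, "rz": 0, "fingers": 5},
    {"tx": -0.4, "ty": 0, "tz": -0.31, "rx": 0, "ry": -2.17, "rz": 0, "fingers": 5},
    {"tx": -0.57, "ty": 0, "tz": -0.45, "rx": 0, "ry": -3, "rz": 0, "fingers": 5},
    {"tx": -0.8, "ty": 0, "tz": -0.47, "rx": 0, "ry": -3, "rz": 0, "fingers": 5},
    {"tx": -0.8, "ty": 0, "tz": -0.47, "rx": 0, "ry": -3, "rz": 0, "fingers": 5},
  ],
)

```text
time: 13.18
ee_pos: [0.5852, -0.0545, 0.2135]
eef_rot: [3.138, 0.786, -3.052]
contact_force: [-0.0, 0.1, -0.1]
grip_width: 0.184
grip_force: 81.1
```

```bash
python3 - <<'E'
from h import *
s=observe();print(s['joint_positions'].round(2))
M=R.from_rotvec([0,np.radians(-45),0])
for tx,tz in [(.04,-1.99),(-.16,-2.29),(-.26,-2.89),(-.26,-3.89),(-.26,-4.69)]: print(M.inv().apply([tx-.34,0,tz+1.69]).round(2))
E
```

```text
[-0.21 -0.02 -0.89 -0.07  0.21 -0.21]
[-0.42  0.    0.  ]
[-0.78  0.   -0.07]
[-1.27  0.   -0.42]
[-1.98  0.   -1.13]
[-2.55  0.   -1.7 ]
```

Call:
move_arm(
  steps=[
    {"tx": -0.42, "ty": 0, "tz": 0, "rx": 0, "ry": 0, "rz": 0, "fingers": 5},
    {"tx": -0.78, "ty": 0, "tz": -0.07, "rx": 0, "ry": 0, "rz": 0, "fingers": 5},
    {"tx": -1.27, "ty": 0, "tz": -0.42, "rx": 0, "ry": 0, "rz": 0, "fingers": 5},
    {"tx": -1.6, "ty": 0, "tz": -0.77, "rx": 0, "ry": 0, "rz": 0, "fingers": 5},
    {"tx": -1.98, "ty": 0, "tz": -1.13, "rx": 0, "ry": 0, "rz": 0, "fingers": 5},
    {"tx": -2.3, "ty": 0, "tz": -1.45, "rx": 0, "ry": 0, "rz": 0, "fingers": 5},
    {"tx": -2.55, "ty": 0, "tz": -1.7, "rx": 0, "ry": 0, "rz": 0, "fingers": 5},
    {"tx": -2.55, "ty": 0, "tz": -1.7, "rx": 0, "ry": 0, "rz": 0, "fingers": 5},
    {"tx": -2.55, "ty": 0, "tz": -1.7, "rx": 0, "ry": 0, "rz": 0, "fingers": 5},
    {"tx": -2.55, "ty": 0, "tz": -1.7, "rx": 0, "ry": 0, "rz": 0, "fingers": 5},
  ],
)

```text
time: 14.42
ee_pos: [0.6115, -0.0518, 0.3596]
eef_rot: [3.135, 0.781, -3.054]
contact_force: [1.0, -0.4, -0.4]
grip_width: 0.18
grip_force: 81.1
```

```bash
python3 - <<'E'
from h import *
s=observe();print(s['joint_positions'].round(2),abs(s['joint_vel']).max())
a=cv2.resize(grab_frame("scene")[70:270,130:330,::-1],(600,600),interpolation=cv2.INTER_CUBIC)
cv2.imwrite("pics/7.png",a)
E
```

```text
[-0.19 -0.12 -0.55  0.38  0.2  -0.2 ] 0.004060121158391643
```

View pics/7.png

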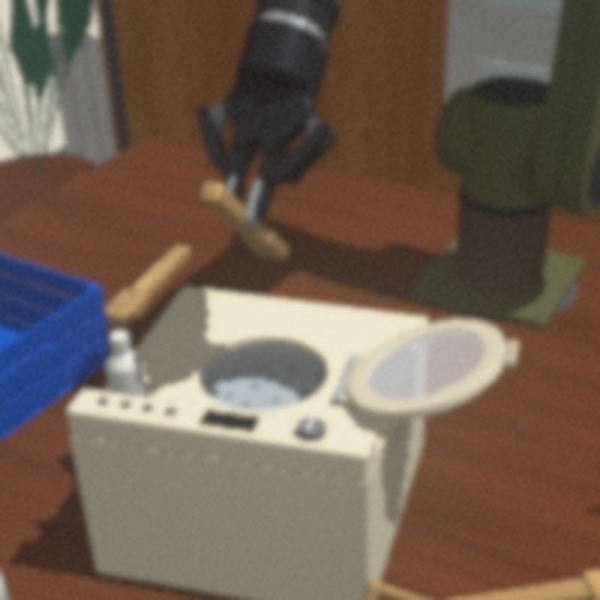

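The stick, from about (212,190) to (280,250), is held clear above the deck. The drum is empty, the door is right back and the bottle is still standing. I'm handing in.

```bash
python3 -c "from bench import *; print(sign_off())"
```

```text
the job is handed in; nothing more can be done
None
```

I handed the job in at about 14.5 s on the robot's clock: the stick is held still well above the machine (lower end about 0.29 m above the table), the door is right back on its stop, and no other toy looked moved in the last picture; the system gave no verdict.

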